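Release the cam lock and dock the plate carriage

ROBOT

A 6-joint arm with a two-finger parallel gripper is mounted at the origin on a cart in front of the work surface, level with it; the furniture and walls round the work are solid. World frame = base frame: x ahead of the robot, y to its left, z up, the work surface at z = 0. Lengths are in m, angles in rad, forces in N, time in s.
With the tool pointing down it reaches from about 0.35 to 0.775 m from the base axis. Payload 5.5 kg.
Tool frame: the origin (TCP) lies between the finger pads; the fingertips stand 19 mm ahead of it and the grasp point (between the pads) is the TCP; z points along the fingers, x is the direction in which the jaws open and shut, and the axes are right-handed (so a half turn about z gives the same grasp; the last joint's range is limited). The gripper opens to 85 mm and grips with 20 to 120 N. Pads are 22 mm wide; open, the fingers measure 114 mm over their backs; the gripper's body (76 mm by 85 mm) begins 54 mm behind the grasp point. The pads swing forward as they close: fully open they stand 13 mm farther back than shut.
Start: joints at [1.044, 0.313, 0.046, 1.304, 0, 1.431], TCP at [0.217, 0.533, 0.224] pointing down, gripper open.
Joint ranges: [-2.76, 2.76], [-0.86, 1.69], [-1.03, 1.26], [-2.2, 2.34], [-1.47, 1.5], [-3.14, 3.14]. Speed limits (rad/s): [2.57, 2.57, 3.14, 3.14, 3.14, 3.14].

INTERFACE

Orientations are given as a unit quaternion [w, x, y, z].
In Python, from workcell import env gives the robot as it stands. The module is installed in compiled form; this text tells all that it offers.
- The arm moves only by the tool carry_out, never from a script. Its argument "steps" is a list of rows, each a list of 7 numbers: the gripper command: -1 is shut, 1 is fully open, values between are in proportion, then the shift along the tool's x, y, z in m, then the turn, a rotation vector about the tool's x, y, z in rad. A call has 1 to 20 rows; each row shifts and turns the commanded pose from where the row before left it, along the tool's axes as they then stand; what a row does not reach is not made up. A row lasts 1/8 s, in which the tool goes at most 62.5 mm and 10.7 degrees, less where a joint would pass 70% of its speed; a pose out of reach is approached as far as the arm can. A call with a gripper value outside its range is refused whole. The fingers move at their own pace and stop on an object; "grip_force" is the grip in N (left out, the last holds). Time passes only in rows, so rows that do not move let the fingers close. It gives the time, the measured TCP pose, the force and the opening at its end, in the units of the state.
- env.get_state(): the state, without advancing time (a new reading comes with each control period).
- env.read_camera(name): name is "side" or "top" or "wrist"; returns a dict with "color" (480x640x3 uint8, red, green, blue), "K" (3x3 intrinsics, pixels), "R" (3x3) and "t" (3): a world point X has camera coordinates R X + t. Camera axes: x right, y down, z forward; pixel columns grow to the right and rows downward; lengths in m; the calibration is good to about 2 mm. A picture is of the moment at which its call begins. There is no depth.
- env.hand_in(): hands the job in, once; it reports no verdict.
The state is a dict: "clock": time; "joint_pos": joint angles; "qvel": joint speeds; "tau": joint torques, N m; "tcp_pos": TCP position; "orientation": TCP orientation; "wrist_force": force on the tool from outside, world axes, zero at the start; "ft_torque": the same for the moment, N m; "finger_gap": finger opening in m.
Only numpy, scipy, OpenCV 4.12 (cv2) and the standard library are available. Lean on these libraries where they do the work, as an engineer would, in place of code of your own. Each camera call takes 0.05 s, during which the arm holds its last target. There are 200 camera calls.

TASK

Dock the well plate: push the cam's lever round until it rests against its stop pin, so that the cam's low point faces the carriage, and only then push the carriage forward by its upright tab until it is fully home against the two datum posts. Just push, without picking anything up; the well plate must stay seated in its carriage, the lever must stay at its stop, and the vial and the beaker standing behind the tab must stay where they are.

Things in the scene. Friction and masses are not known exactly. Their poses are not given: they have to be found in the camera images.
- plate_stage: Docking stage fixed to the bench: aluminium base plate 12 mm thick, from -127 to +135 mm along its x and +-86 mm along y. Origin on the bench surface, on the centre line. x is the docking direction ('forward'), roughly to the robot's right; y is left of forward, roughly away from it; z up. Guide rails along x at y = +-78 mm, tops at 24 mm; datum posts (12 mm, tops at 31 mm) at x 43, y +-55.
- carriage (a joint): Grey plastic carriage (100 x 142 mm) with the well plate in its nest, slides along the stage's x. In m: 0 = fully back (start), 0.045 = fully home at the datum posts. Friction about 2.5 N; stays where left. The 20 mm roller on its front strikes the cam's rim and the carriage stops short unless the cam's low point faces it; then it just clears.
- push_tab (a point): Centre of the rear face of the carriage's upright steel push tab (50 mm wide across the stage, 8 mm thick, from 17 to 72 mm above the bench). The point is 56 mm above the bench; push here in the stage's +x direction. Behind the tab is open space above the base plate. A tall microscope stands beyond this end of the stage, on the side away from the robot: keep the wrist clear of it.
- cam (a joint): Eccentric steel cam: 56 mm disc, pivot 16 mm off its centre, turned by a lever. In rad: 0 = low point faces the carriage, lever along the stage's +y, on its stop pin (hard stop); starts at 1.4 to 2.4. At q the lever points along (sin q, cos q) in the stage's (x, y): it swings round the forward end, anticlockwise from above, to reach 0. Stays where left; about 5 N at the post turns it.
- lever_post (a point): Upright black plastic post at the end of the cam's lever, 14 mm diameter, standing from 40 to 85 mm above the bench, 65 mm from the pivot. The point lies on its axis 66 mm above the bench; push the side of the post here. The flat lever under it (14 mm wide) lies 32 to 40 mm above the bench.
- cam_pivot (a point): Point on the cam's pivot axis, 40 mm above the bench, at x = +85, y = 0 mm of the stage. The pivot's screw head reaches 46 mm.
- well_plate: White 96-well plate, 86 x 128 x 15 mm, loose in the carriage's nest (rims 6 mm high round it). Origin at the centre of its underside, 26 mm above the bench when seated.
- vial: Loose screw-top vial with a black cap, 22 mm diameter, 49 mm tall, standing on the bench behind the push tab, on the far side from the robot. Origin at the centre of its underside. Bystander.
- beaker: Loose beaker, 54 mm diameter, 66 mm tall, standing on the bench behind the push tab, on the robot's side. Origin at the centre of its underside. Bystander.
- stop_pin (a point): Top of the fixed steel stop pin for the lever, 10 mm diameter, 42 mm above the bench, at x = 73, y = 52 mm of the stage.
Mind the look-alikes: they are no part of the job. Of the things that look like the well_plate, the larger one is meant.

How it is judged:
By the outcome, as a careful person would: the job done as asked, in the order asked, and still so for the second after the job is handed in, with the robot touching nothing.
It also fails if it takes over 54 s, if anything falls off the work surface, if the arm or the gripper's body presses on something with over 40 N, if the wrist force passes 120 N, or if a joint passes its speed limit or range.

## Working session

There is one attempt and no reset: what is moved stays moved. The work goes in short steps, Python scripts to look and compute and a tool call to move; the robot and the scene stay as the last step left them, time stands still between calls to the robot, and variables do not carry over. Pictures are saved under pics/ and viewed, about 8 in all and at most 12, crops included, and the job is handed in when it is done.

Besides the shell and the picture viewer there is one more tool, called after "Request:" by a JSON object that holds its "api" and its "payload". carry_out: Moves the arm, as the interface text tells. Its arguments: {"type":"object","properties":{"steps":{"type":"array","items":{"type":"array","items":{"type":"number"}}},"grip_force":{"type":"number"}},"required":["steps"]}

```bash
mkdir -p pics; python3 - <<'E'
from workcell import env
import cv2,pickle
s=env.get_state();print({k:s[k] for k in('clock','tcp_pos','orientation','finger_gap')})
for n in('top','side'):
    c=env.read_camera(n);pickle.dump(c,open(n+'.pkl','wb'));cv2.imwrite(f'pics/{n}0.png',c['color'][:,:,::-1]);print(n,c['K'],c['R'],c['t'])
E
```

```text
{'clock': 0.0, 'tcp_pos': array([0.21665827, 0.53206026, 0.22301589]), 'orientation': array([ 3.82928737e-04,  8.29838093e-01,  5.58003523e-01, -8.13133477e-04]), 'finger_gap': 0.08541287005370175}
top [[453.63117888   0.         317.39828153]
 [  0.         453.63117888 231.00305624]
 [  0.           0.           1.        ]] [[ 3.82721998e-03 -9.99991956e-01  1.19980518e-03]
 [-9.93946225e-01 -3.93581768e-03 -1.09797137e-01]
 [ 1.09800976e-01 -7.72324033e-04 -9.93953293e-01]] [0.03017208 0.49812203 0.87133166]
side [[614.52286081   0.         322.62068163]
 [  0.         614.52286081 237.85512515]
 [  0.           0.           1.        ]] [[-9.99852523e-01 -1.41814470e-02 -9.68602140e-03]
 [ 7.90372473e-04  5.25410488e-01 -8.50848515e-01]
 [ 1.71554004e-02 -8.50730689e-01 -5.25321793e-01]] [0.49301591 0.04004248 0.90269241]
```

View pics/top0.png

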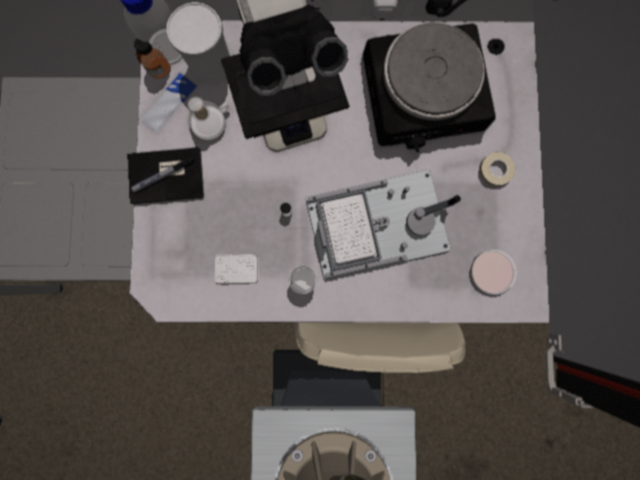

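View pics/side0.png

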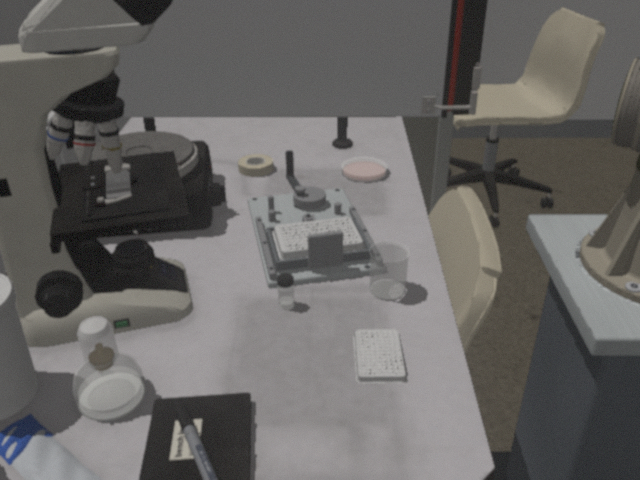

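The top view shows the stage centred near (380,225), with the lever post at about (455,200), the vial at (286,210), the beaker at (302,281) and the microscope at the upper left. The side view shows the tab at (325,250), the lever post at (290,160) and the small look-alike plate at (380,355). Next I'll enlarge the stage.

```bash
python3 - <<'E'
import cv2
a=cv2.imread('pics/top0.png')[160:300,270:470];cv2.imwrite('pics/topc.png',cv2.resize(a,None,fx=4,fy=4,interpolation=cv2.INTER_CUBIC))
a=cv2.imread('pics/side0.png')[140:310,230:430];cv2.imwrite('pics/sidec.png',cv2.convertScaleAbs(cv2.resize(a,None,fx=3.5,fy=3.5,interpolation=cv2.INTER_CUBIC),alpha=1.3))
E
```

```text
(no output)
```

View pics/topc.png

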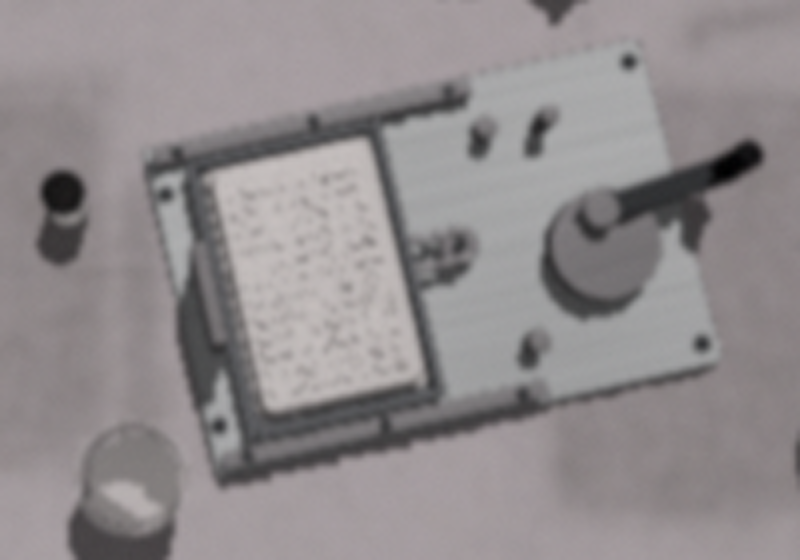

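View pics/sidec.png

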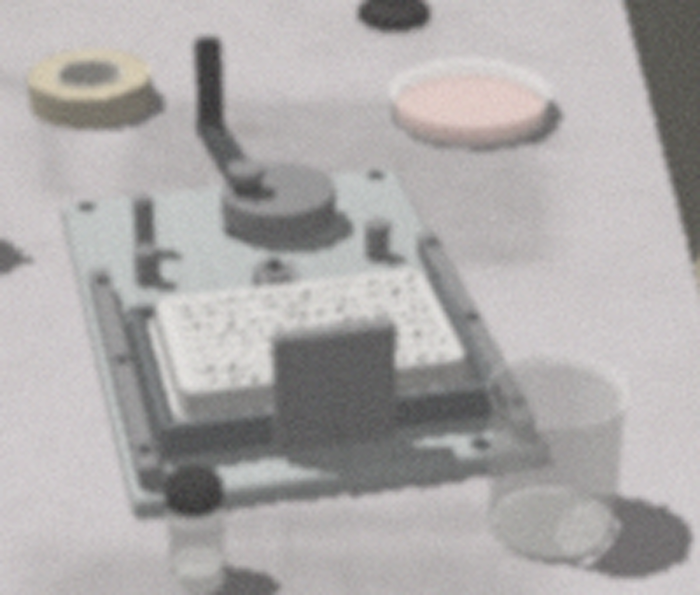

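The crops show the following. Top crop: plate corners (147,155), (638,40), (720,362), (222,485), pivot screw (601,210), post top (748,152) and tab top edge centre (208,293). Side crop: post top (208,42), tab (335,385), vial cap (193,485) and beaker base (545,522). Now I'll fit the stage pose.

```bash
cat > h.py <<'E'
import numpy as np,pickle
from scipy.optimize import least_squares
C={n:pickle.load(open(n+'.pkl','rb')) for n in('top','side')}
def pix(n,p):
    s,o=(4,(270,160)) if n=='top' else (3.5,(230,140))
    return (np.array(p)+.5)/s-.5+o
def proj(n,X):
    c=C[n];q=c['K']@(c['R']@np.array(X)+c['t']);return q[:2]/q[2]
def ray(n,p,z):
    c=C[n];d=c['R'].T@np.linalg.solve(c['K'],[*pix(n,p),1]);o=-c['R'].T@c['t'];return o+d*(z-o[2])/d[2]
def tri(pt,ps):
    return least_squares(lambda X:np.r_[proj('top',X)-pix('top',pt),proj('side',X)-pix('side',ps)],[.5,-.1,.05])
E
python3 - <<'E'
from h import *
obs=[('top',(147,155),(-.127,.086,.012)),('top',(638,40),(.135,.086,.012)),('top',(720,360),(.135,-.086,.012)),('top',(601,208),(.085,0,.046)),
('top',(484,127),(.043,.055,.031)),('top',(547,115),(.073,.052,.042)),('top',(538,340),(.043,-.055,.031)),
('side',(65,208),(-.127+.262,.086,.012)),('side',(137,505),(-.127,.086,.012)),('side',(398,172),(.135,-.086,.012)),('side',(145,201),(.073,.052,.042)),('side',(377,224),(.043,-.055,.031)),('side',(250,172),(.085,0,.046))]
W=lambda p,X:np.array([p[0]+np.cos(p[2])*X[0]-np.sin(p[2])*X[1],p[1]+np.sin(p[2])*X[0]+np.cos(p[2])*X[1],X[2]])
f=lambda p:np.concatenate([proj(n,W(p,X))-pix(n,u) for n,u,X in obs])
r=least_squares(f,[.55,-.12,-1.4],loss='soft_l1')
print(r.x,np.degrees(r.x[2]));print(f(r.x).reshape(-1,2).round(1))
p=r.x;Rz=np.array([[np.cos(p[2]),-np.sin(p[2])],[np.sin(p[2]),np.cos(p[2])]])
S=lambda X:(Rz.T@(np.array(X)[:2]-p[:2])*1000).round(1)
pt=tri((750,151),(208,42));print('post top',pt.x,abs(pt.fun).max(),S(pt.x))
for z in(.085,):print('post',S(ray('top',(750,151),z)),S(ray('side',(208,42),z)))
print('post base side z40',S(ray('side',(208,128),.04)))
print('tab top edge ends (top) z72',S(ray('top',(197,243),.072)),S(ray('top',(220,345),.072)),'side',S(ray('side',(277,338),.072)),S(ray('side',(392,322),.072)))
print('vial',S(ray('top',(62,190),.049)),S(ray('side',(193,480),.049)),'beaker',S(ray('top',(132,475),.066)),S(ray('side',(545,522),0)))
for q in(S,):pass
for nm,X in(('pivot',(.085,0,.04)),('stop',(.073,.052,.042)),('microscope?',(-.127,.086,0))):print(nm,W(p,X))
E
```

```text
[ 0.51295493 -0.08314675 -1.33856971] -76.69439481151011
[[-2.7 -0.6]
 [-0.7 -0.4]
 [ 0.5  1.4]
 [-0.8  1.1]
 [-0.6  0.6]
 [-0.3  0.6]
 [-0.5  1. ]
 [-1.2 -2.5]
 [-0.3 -1.6]
 [-0.7 -2.7]
 [-0.5 -1.7]
 [ 0.7 -1.2]
 [-0.9 -2.2]]
post top [ 0.5550128  -0.22986573  0.08147231] 0.8250579373524545 [152.5   7.2]
post [151.7   8.3] [143.7   7.2]
post base side z40 [140.6   9.5]
tab top edge ends (top) z72 [-109.5   26.2] [-109.9  -23.2] side [-115.8   25.3] [-114.4  -21.5]
vial [-166.7   69.4] [-170.9   68.8] beaker [-163.8  -72.9] [-163.1  -72.9]
pivot [ 0.53251725 -0.16586504  0.04      ]
stop [ 0.58035964 -0.14221963  0.042     ]
microscope? [0.56741797 0.06023658 0.        ]
```

```bash
cat > plan.py <<'E'
import numpy as np
from scipy.spatial.transform import Rotation as Rt
from workcell import env
P=(.5130,-.0831,np.radians(-76.69))
def W(x,y,z):  # stage mm -> world m
    c,s=np.cos(P[2]),np.sin(P[2]);return np.array([P[0]+(c*x-s*y)/1e3,P[1]+(s*x+c*y)/1e3,z/1e3])
def S(X):
    c,s=np.cos(P[2]),np.sin(P[2]);d=np.array(X)[:2]-P[:2];return np.round([1e3*(c*d[0]+s*d[1]),1e3*(-s*d[0]+c*d[1]),X[2]*1e3],1)
def pose():
    s=env.get_state();w,x,y,z=s['orientation'];return s,np.array(s['tcp_pos']),Rt.from_quat([x,y,z,w])
def down(yaw): # tool x at world yaw, z down
    c,s=np.cos(yaw),np.sin(yaw);return Rt.from_matrix(np.array([[c,s,0],[s,-c,0],[0,0,-1.]]))
def plan(wps,step=.05,ang=.17,grip=-1,start=None):
    """wps: (stage x,y,z mm, yaw of tool x rel. stage x, deg[, step])"""
    s,p,R=pose()
    if start: p=W(*start[:3]);R=down(P[2]+np.radians(start[3]))
    rows=[]
    for w in wps:
        st=w[4] if len(w)>4 else step
        T=W(*w[:3]);G=down(P[2]+np.radians(w[3]))
        n=int(np.ceil(max(np.linalg.norm(T-p)/st,(R.inv()*G).magnitude()/ang,1)))
        for k in range(n,0,-1):
            d=np.round(R.inv().apply((T-p)/k),3);t=np.round((R.inv()*G).as_rotvec()/k,2)
            rows.append([grip,*map(float,d),*map(float,t)]);p=p+R.apply(d);R=R*Rt.from_rotvec(t)
    return rows
E
python3 - <<'E'
from plan import *
s,p,R=pose();print(S(p),W(149,-32,75))
for r in plan([(149,-35,200,90),(149,-35,76,90)],step=.055):print(r)
E
```

```text
[-666.9 -146.7  223.1] [ 0.51616228 -0.23546469  0.075     ]
[-1, -0.04, 0.038, 0.002, 0.0, 0.0, 0.06]
[-1, -0.038, 0.04, 0.002, 0.0, 0.0, 0.06]
[-1, -0.035, 0.042, 0.002, 0.0, 0.0, 0.06]
[-1, -0.033, 0.044, 0.001, 0.0, 0.0, 0.06]
[-1, -0.03, 0.046, 0.002, 0.0, 0.0, 0.06]
[-1, -0.027, 0.048, 0.001, 0.0, 0.0, 0.07]
[-1, -0.024, 0.049, 0.002, 0.0, 0.0, 0.06]
[-1, -0.021, 0.051, 0.001, 0.0, 0.0, 0.07]
[-1, -0.017, 0.052, 0.002, 0.0, 0.0, 0.06]
[-1, -0.014, 0.053, 0.001, 0.0, 0.0, 0.07]
[-1, -0.01, 0.054, 0.002, 0.0, 0.0, 0.06]
[-1, -0.007, 0.054, 0.001, 0.0, 0.0, 0.07]
[-1, -0.003, 0.055, 0.002, 0.0, 0.0, 0.06]
[-1, 0.001, 0.055, 0.001, 0.0, 0.0, 0.07]
[-1, 0.005, 0.055, 0.002, 0.0, 0.0, 0.06]
[-1, -0.0, -0.0, 0.041, 0.0, 0.0, 0.0]
[-1, -0.0, -0.0, 0.041, 0.0, 0.0, 0.0]
[-1, -0.0, -0.001, 0.042, 0.0, 0.0, 0.0]
```

Request:
{"api": "carry_out", "payload": {"steps": [[-1,-0.04,0.038,0.002,0,0,0.06],[-1,-0.038,0.04,0.002,0,0,0.06],[-1,-0.035,0.042,0.002,0,0,0.06],[-1,-0.033,0.044,0.001,0,0,0.06],[-1,-0.03,0.046,0.002,0,0,0.06],[-1,-0.027,0.048,0.001,0,0,0.07],[-1,-0.024,0.049,0.002,0,0,0.06],[-1,-0.021,0.051,0.001,0,0,0.07],[-1,-0.017,0.052,0.002,0,0,0.06],[-1,-0.014,0.053,0.001,0,0,0.07],[-1,-0.01,0.054,0.002,0,0,0.06],[-1,-0.007,0.054,0.001,0,0,0.07],[-1,-0.003,0.055,0.002,0,0,0.06],[-1,0.001,0.055,0.001,0,0,0.07],[-1,0.005,0.055,0.002,0,0,0.06],[-1,0,0,0,0,0,0],[-1,0,0,0,0,0,0]]}}

```text
clock: 2.22
tcp_pos: [0.5133, -0.2355, 0.1991]
orientation: [-0.001, 0.993, 0.117, -0.001]
wrist_force: [0.6, -0.3, -0.4]
finger_gap: 0.0003
```

```bash
python3 - <<'E'
from plan import *
import cv2
s,p,R=pose();print(s['clock'],S(p),s['wrist_force'],s['finger_gap'],s['joint_pos'])
for r in plan([(149,-35,200,90),(149,-35,76,90)],step=.055):print(r)
c=env.read_camera('side');cv2.imwrite('pics/side1.png',c['color'][:,:,::-1])
E
```

```text
2.225 [148.3 -34.8 199.1] [ 0.56722057 -0.30073863 -0.41693649] 0.0002999467153192421 [-5.72465327e-01  3.03071663e-01 -2.88453791e-02  1.24119369e+00
  3.57000271e-04  7.64469074e-01]
[-1, -0.0, 0.001, -0.001, -0.0, 0.0, 0.0]
[-1, -0.0, -0.0, 0.041, -0.0, 0.0, 0.0]
[-1, -0.0, -0.0, 0.042, -0.0, 0.0, 0.0]
[-1, -0.0, -0.0, 0.041, -0.0, 0.0, 0.0]
```

View pics/side1.png

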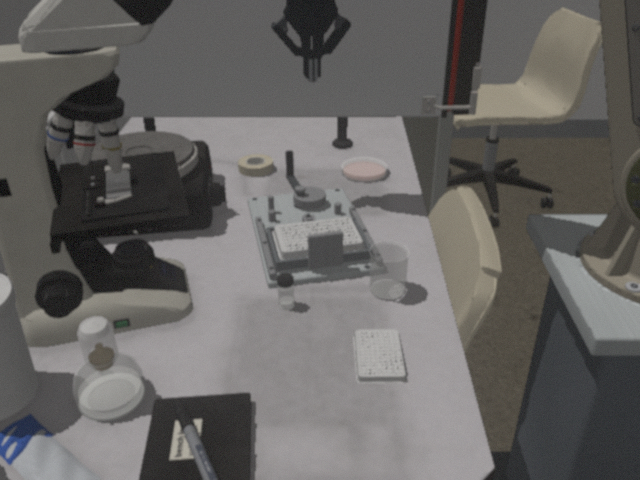

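The side view shows the shut gripper hovering beyond the cam, with its tips at (313,78) and slim. Its linkage only widens about 45 mm above the tips, so it clears the post. Next I'll descend and push part of the arc.

```bash
cat >> plan.py <<'E'
def arc(q,d,yaw=None): # stage waypoint for pushing lever post
    return (85+65*np.sin(q)+d*np.cos(q),65*np.cos(q)-d*np.sin(q),76,180-np.degrees(q))
E
python3 - <<'E'
from plan import *
st=(149,-35,76,90)
for r in plan([arc(1.44,26)]+[arc(q,18) for q in np.arange(1.44,.55,-.08)],step=.02,start=st):print(r)
E
```

```text
[-1, 0.018, 0.004, 0.0, 0.0, 0.0, -0.13]
[-1, 0.008, -0.0, 0.0, 0.0, 0.0, -0.0]
[-1, 0.005, 0.001, 0.0, 0.0, 0.0, -0.08]
[-1, 0.005, 0.001, 0.0, 0.0, 0.0, -0.08]
[-1, 0.005, 0.001, 0.0, 0.0, 0.0, -0.08]
[-1, 0.006, 0.002, 0.0, 0.0, 0.0, -0.08]
[-1, 0.005, 0.001, 0.0, 0.0, 0.0, -0.08]
[-1, 0.005, 0.001, 0.0, 0.0, 0.0, -0.08]
[-1, 0.005, 0.001, 0.0, 0.0, 0.0, -0.08]
[-1, 0.006, 0.002, 0.0, 0.0, 0.0, -0.08]
[-1, 0.005, 0.001, 0.0, 0.0, 0.0, -0.08]
[-1, 0.005, 0.001, 0.0, 0.0, 0.0, -0.08]
[-1, 0.005, 0.001, 0.0, 0.0, 0.0, -0.08]
```

Request:
{"api": "carry_out", "payload": {"steps": [[-1,0,0.001,0.04,0,0,0],[-1,0,0,0.042,0,0,0],[-1,0,0,0.041,0,0,0],[-1,0,0,0,0,0,0]]}}

```text
clock: 2.78
tcp_pos: [0.5114, -0.2337, 0.0744]
orientation: [-0.002, 0.993, 0.118, -0.003]
wrist_force: [0.1, 0.8, 0.4]
finger_gap: -0.0002
```

Request:
{"api": "carry_out", "payload": {"steps": [[-1,0.018,0.002,-0.001,0,0,-0.13],[-1,0.008,0,0,0,0,0],[-1,0.005,0.001,0,0,0,-0.08],[-1,0.005,0.001,0,0,0,-0.08],[-1,0.005,0.001,0,0,0,-0.08],[-1,0.006,0.002,0,0,0,-0.08],[-1,0,0,0,0,0,0]]}}

```text
clock: 3.65
tcp_pos: [0.5614, -0.2261, 0.0794]
orientation: [0.001, 0.942, 0.335, 0.001]
wrist_force: [-0.0, -0.2, -0.1]
finger_gap: 0.0001
```

```bash
python3 - <<'E'
from plan import *
import cv2
s,p,R=pose();print(s['clock'],S(p),s['wrist_force'],arc(1.12,18))
c=env.read_camera('top');cv2.imwrite('pics/top1.png',cv2.resize(c['color'][150:310,260:480,::-1],None,fx=3,fy=3))
E
```

```text
3.65 [150.3  14.1  79.4] [-0.03478763 -0.24469619 -0.11112999] (np.float64(151.34881277445365), np.float64(12.117551048809194), 76, np.float64(115.8287269453478))
```

View pics/top1.png

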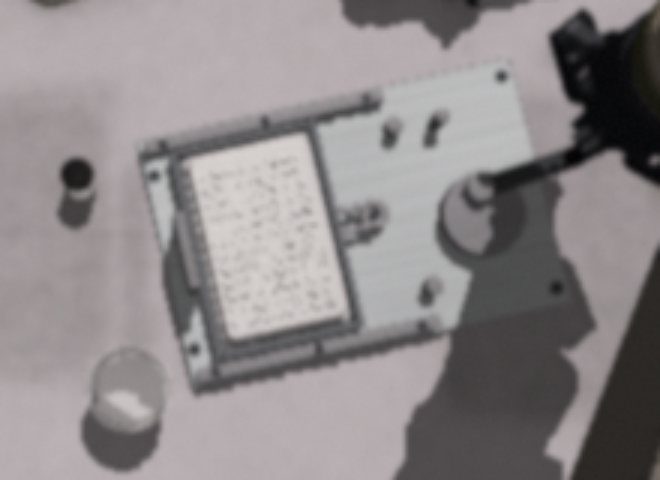

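```bash
python3 - <<'E'
from plan import *
from h import proj
for q in(1.44,1.3,1.2,1.1,1.0):
    v=[((proj('top',W(85+r*np.sin(q),r*np.cos(q),z))-(260,150))*3).round() for r,z in((0,46),(30,40),(65,40),(65,85))];print(q,v)
E
```

```text
1.44 [array([477., 188.]), array([517., 174.]), array([567., 155.]), array([588., 143.])]
1.3 [array([477., 188.]), array([515., 168.]), array([561., 143.]), array([581., 129.])]
1.2 [array([477., 188.]), array([512., 164.]), array([555., 134.]), array([576., 121.])]
1.1 [array([477., 188.]), array([509., 160.]), array([549., 127.]), array([569., 113.])]
1.0 [array([477., 188.]), array([506., 157.]), array([542., 119.]), array([562., 105.])]
```

```bash
python3 - <<'E'
from plan import *
from h import proj
import cv2
s,p,R=pose()
a=env.read_camera('side')['color'][60:230,220:420,::-1];b=env.read_camera('wrist')['color'][:,:,::-1]
im=np.hstack([cv2.resize(a,(480,408),interpolation=cv2.INTER_CUBIC),cv2.resize(b,(544,408))]);im=cv2.resize(im,(800,319))
cv2.imwrite('pics/sw.png',cv2.convertScaleAbs(im,alpha=1.4))
for z in(0,.019):
    X=p-[0,0,z];print((proj('top',X)-(260,150))*3,(proj('side',X)-(220,60))*2.4*.781)
for q in (1.44,1.1):print(q,[(proj('side',W(85+65*np.sin(q),65*np.cos(q),z))-(220,60))*2.4*.781 for z in(40,85)])
E
```

```text
[584.06202133 135.89063924] [121.45665077 175.54397739]
[575.12030734 141.45771748] [122.31356242 194.36366017]
1.44 [array([128.87974904, 213.72007062]), array([126.99116833, 169.45914535])]
1.1 [array([107.87036008, 219.00753179]), array([105.49279347, 174.47880688])]
```

View pics/sw.png

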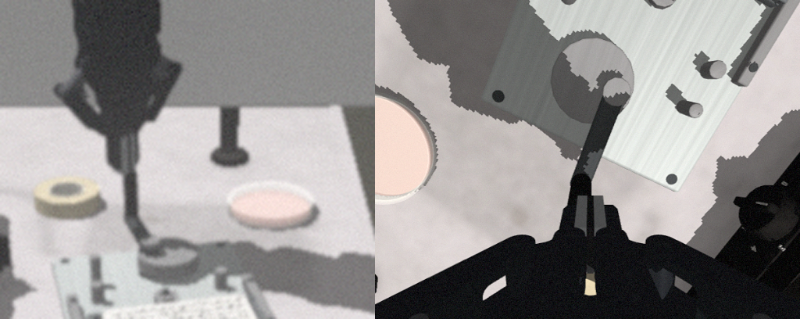

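```bash
python3 - <<'E'
from plan import *
from h import proj
print([proj('side',[.5133,-.2355,z]).round() for z in(.199,.18,.167)])
s,p,R=pose();print(s['clock'],S(p),s['wrist_force'],s['ft_torque'],s['joint_pos'],s['tau'],R.as_matrix().round(3))
E
```

```text
[array([311.,  84.]), array([311.,  95.]), array([312., 103.])]
3.8 [150.2  13.3  78.6] [ 0.46030511  0.52088746 -0.30512224] [-0.02387589  0.01772962 -0.00766898] [-5.16338368e-01  4.46906081e-01 -1.22823830e-01  1.00044167e+00
  9.20716335e-06  3.72229613e-01] [ 1.12098274e-01 -5.28823435e+01  2.74666232e+01 -9.80228826e-03
  4.31184395e-03  1.62855542e-02] [[ 0.776  0.631  0.001]
 [ 0.631 -0.776 -0.   ]
 [ 0.     0.001 -1.   ]]
```

The lever hasn't turned, and both views suggest the fingertips passed over the top of the post. They look about 25 mm higher than the stated TCP. I'll back off, go lower and measure again.

Request:
{"api": "carry_out", "payload": {"steps": [[-1,-0.02,0,0,0,0,0],[-1,-0.02,0,0,0,0,0],[-1,0,0,0.012,0,0,0],[-1,0,0,0.012,0,0,0],[-1,0,0,0,0,0,0],[-1,0,0,0,0,0,0]]}}

```text
clock: 4.55
tcp_pos: [0.5297, -0.2513, 0.0536]
orientation: [-0.0, 0.942, 0.336, -0.0]
wrist_force: [0.3, -0.3, -0.2]
finger_gap: -0.0002
```

```bash
python3 - <<'E'
from plan import *
from h import proj
import cv2
s,p,R=pose();print(s['clock'],S(p),s['wrist_force'])
a=env.read_camera('side')['color'][80:220,230:390,::-1];b=env.read_camera('top')['color'][130:270,380:540,::-1]
im=np.hstack([cv2.resize(x,None,fx=2.5,fy=2.5,interpolation=cv2.INTER_CUBIC) for x in(a,b)])
cv2.imwrite('pics/s3.png',cv2.convertScaleAbs(im,alpha=1.5))
for z in(-.02,0,.019):
    X=p-[0,0,z];print((proj('side',X)-(230,80))*2.5,(proj('top',X)-(380,130))*2.5+(400,0))
E
```

```text
4.55 [167.5 -22.5  53.6] [ 0.25470359 -0.33853257 -0.23572994]
[183.86916659 176.72016993] [618.98491164 205.58513927]
[184.59684424 202.62833032] [610.43721291 209.49085564]
[185.27534899 226.78574385] [602.6684759  213.04063954]
```

View pics/s3.png

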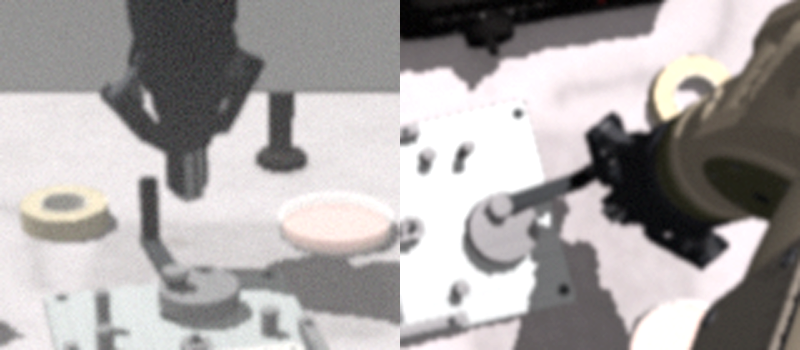

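The crop shows the true fingertips at (188,198), only about 3 mm above the reported TCP's height. The stated tip would be at row 227, so tip z ≈ TCP z + 3 mm. I'll push the post with TCP z ≈ 52 mm.

```bash
sed -i 's/,76,180-np/,52,180-np/' plan.py; python3 - <<'E'
from plan import *
for r in plan([arc(1.44,26)]+[arc(q,18) for q in np.arange(1.44,1.0,-.08)],step=.02):print(r)
E
```

```text
[-1, 0.005, -0.006, 0.001, 0.0, -0.0, 0.16]
[-1, 0.005, -0.006, 0.001, 0.0, -0.0, 0.16]
[-1, 0.008, -0.0, 0.0, 0.0, -0.0, 0.0]
[-1, 0.005, 0.001, 0.0, 0.0, -0.0, -0.08]
[-1, 0.006, 0.001, 0.0, 0.0, -0.0, -0.08]
[-1, 0.005, 0.001, 0.0, 0.0, -0.0, -0.08]
[-1, 0.005, 0.002, 0.0, 0.0, -0.0, -0.08]
[-1, 0.005, 0.001, 0.0, 0.0, -0.0, -0.08]
```

Request:
{"api": "carry_out", "payload": {"steps": [[-1,0.005,-0.006,0.001,0,0,0.16],[-1,0.005,-0.006,0.001,0,0,0.16],[-1,0.008,0,0,0,0,0],[-1,0.005,0.001,0,0,0,-0.08],[-1,0.006,0.001,0,0,0,-0.08],[-1,0.005,0.001,0,0,0,-0.08],[-1,0.005,0.002,0,0,0,-0.08],[-1,0.005,0.001,0,0,0,-0.08]]}}

```text
clock: 5.65
tcp_pos: [0.5634, -0.2264, 0.052]
orientation: [0.0, 0.927, 0.375, -0.001]
wrist_force: [-4.1, -3.7, 1.8]
finger_gap: -0.0
```

```bash
python3 - <<'E'
from plan import *
import cv2
s,p,R=pose();print(s['clock'],S(p),s['wrist_force'],arc(1.04,18))
for r in plan([arc(q,18) for q in np.arange(.96,.05,-.08)],step=.02,start=arc(1.04,18)):print(r)
a=env.read_camera('side')['color'][80:220,230:390,::-1];cv2.imwrite('pics/s4.png',cv2.convertScaleAbs(cv2.resize(a,None,fx=2.5,fy=2.5),alpha=1.5))
E
```

```text
5.65 [151.   16.1  52. ] [-4.14268155 -3.70773777  1.81458346] (np.float64(150.168239401007), np.float64(17.3810406297505), 52, np.float64(120.41238930639437))
[-1, 0.005, 0.001, 0.0, 0.0, 0.0, -0.08]
[-1, 0.005, 0.001, 0.0, 0.0, 0.0, -0.08]
[-1, 0.006, 0.002, 0.0, 0.0, 0.0, -0.08]
[-1, 0.005, 0.001, 0.0, 0.0, 0.0, -0.08]
[-1, 0.005, 0.001, 0.0, 0.0, 0.0, -0.08]
[-1, 0.005, 0.001, 0.0, 0.0, 0.0, -0.08]
[-1, 0.006, 0.002, 0.0, 0.0, 0.0, -0.08]
[-1, 0.005, 0.001, 0.0, 0.0, 0.0, -0.08]
[-1, 0.005, 0.001, 0.0, 0.0, 0.0, -0.08]
[-1, 0.005, 0.001, 0.0, 0.0, 0.0, -0.08]
[-1, 0.006, 0.002, 0.0, 0.0, 0.0, -0.08]
[-1, 0.005, 0.001, 0.0, 0.0, 0.0, -0.08]
```

View pics/s4.png

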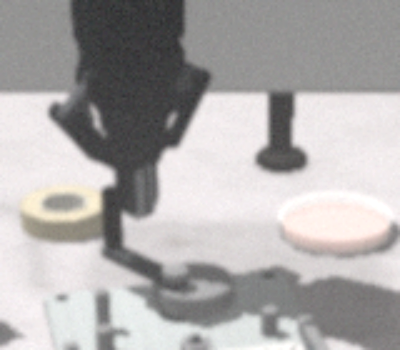

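The lever is turning: the post is now at (110,215) with the finger on its side, at about 5.6 N.

Request:
{"api": "carry_out", "payload": {"steps": [[-1,0.005,0.001,0,0,0,-0.08],[-1,0.005,0.001,0,0,0,-0.08],[-1,0.006,0.002,0,0,0,-0.08],[-1,0.005,0.001,0,0,0,-0.08],[-1,0.005,0.001,0,0,0,-0.08],[-1,0.005,0.001,0,0,0,-0.08],[-1,0.006,0.002,0,0,0,-0.08],[-1,0.005,0.001,0,0,0,-0.08],[-1,0.005,0.001,0,0,0,-0.08]]}}

```text
clock: 6.82
tcp_pos: [0.5952, -0.1913, 0.052]
orientation: [0.001, 0.736, 0.677, -0.001]
wrist_force: [-2.0, -4.2, -1.0]
finger_gap: -0.0003
```

```bash
python3 - <<'E'
from plan import *
s,p,R=pose();f=s['wrist_force'];print(s['clock'],S(p),f,arc(.32,18))
for r in plan([arc(q,18) for q in np.arange(.24,-.05,-.06)],step=.02):print(r)
E
```

```text
6.825 [124.2  55.1  52. ] [-2.02944142 -4.21990795 -0.96827443] (np.float64(122.5330639655316), np.float64(56.03810408426853), 52, np.float64(161.66535055581366))
[-1, 0.007, 0.002, -0.0, -0.0, 0.0, -0.08]
[-1, 0.004, 0.001, -0.0, -0.0, 0.0, -0.06]
[-1, 0.004, 0.001, -0.0, -0.0, 0.0, -0.06]
[-1, 0.004, 0.001, -0.0, -0.0, 0.0, -0.06]
[-1, 0.004, 0.001, -0.0, -0.0, 0.0, -0.06]
```

Request:
{"api": "carry_out", "payload": {"steps": [[-1,0.005,0.002,0,0,0,-0.08],[-1,0.004,0.001,0,0,0,-0.06],[-1,0.004,0.001,0,0,0,-0.06],[-1,0.002,0.001,0,0,0,-0.03],[-1,0.002,0,0,0,0,-0.03]]}}

```text
clock: 7.45
tcp_pos: [0.6003, -0.1746, 0.0521]
orientation: [0.001, 0.643, 0.766, -0.001]
wrist_force: [-0.8, -5.1, -0.6]
finger_gap: -0.0002
```

Request:
{"api": "carry_out", "payload": {"steps": [[-1,0.002,0,0,0,0,-0.03],[-1,0.001,0,0,0,0,0]]}}

```text
clock: 7.7
tcp_pos: [0.6005, -0.1734, 0.0522]
orientation: [0.003, 0.632, 0.775, -0.002]
wrist_force: [0.7, -12.0, -4.2]
finger_gap: -0.0002
```

Request:
{"api": "carry_out", "payload": {"steps": [[-1,0.001,0,0,0,0,0],[-1,0.001,0,0,0,0,0]]}}

```text
clock: 7.95
tcp_pos: [0.6005, -0.1732, 0.0523]
orientation: [0.004, 0.632, 0.775, -0.003]
wrist_force: [2.5, -17.1, -5.2]
finger_gap: 0.0001
```

```bash
python3 - <<'E'
from plan import *
s,p,R=pose();print(s['clock'],S(p),s['wrist_force'],arc(.0,18),R.as_matrix()[:,0].round(3))
E
```

```text
7.95 [107.8  64.4  52.3] [  2.48267564 -17.13775656  -5.23379632] (np.float64(103.0), np.float64(65.0), 52, np.float64(180.0)) [-0.2    0.98  -0.009]
```

The hard stop is reached: the force rose from 5 to 12 to 17 N with no further motion. Now I'll back off, lift and travel behind the tab.

```bash
python3 - <<'E'
from plan import *
for r in plan([(138,64,54,178),(138,64,170,180),(-152,0,170,180)],step=.055):print(r)
E
```

```text
[-1, -0.03, 0.001, -0.001, 0.0, 0.01, 0.0]
[-1, -0.0, -0.0, -0.039, 0.0, -0.0, -0.01]
[-1, -0.0, -0.0, -0.039, 0.0, -0.0, -0.01]
[-1, -0.0, -0.0, -0.038, 0.0, -0.0, -0.01]
[-1, 0.048, -0.011, -0.0, 0.0, -0.0, -0.0]
[-1, 0.048, -0.011, -0.0, 0.0, -0.0, -0.0]
[-1, 0.048, -0.011, -0.0, 0.0, -0.0, -0.0]
[-1, 0.049, -0.011, -0.0, 0.0, -0.0, -0.0]
[-1, 0.048, -0.01, -0.0, 0.0, -0.0, -0.0]
[-1, 0.049, -0.011, -0.0, 0.0, -0.0, -0.0]
```

Request:
{"api": "carry_out", "payload": {"steps": [[-1,-0.034,0,-0.001,0,0,0],[-1,0,0,-0.039,0,0,-0.01],[-1,0,0,-0.039,0,0,-0.01],[-1,0,0,-0.039,0,0,-0.01],[-1,0.048,-0.011,0,0,0,0],[-1,0.048,-0.011,0,0,0,0],[-1,0.048,-0.011,0,0,0,0],[-1,0.048,-0.011,0,0,0,0],[-1,0.048,-0.01,0,0,0,0],[-1,0.049,-0.011,0,0,0,0],[-1,0,0,0,0,0,0]]}}

```text
clock: 9.32
tcp_pos: [0.4741, 0.0678, 0.1704]
orientation: [-0.0, 0.617, 0.787, 0.001]
wrist_force: [0.4, -0.2, -0.6]
finger_gap: 0.0002
```

```bash
python3 - <<'E'
from plan import *
import cv2
s,p,R=pose();print(s['clock'],S(p),s['wrist_force'])
for r in plan([(-152,0,44,180)],step=.045):print(r)
a=env.read_camera('top')['color'][130:300,260:470,::-1];b=env.read_camera('side')['color'][120:320,190:430,::-1]
im=np.hstack([cv2.resize(a,(400,324),interpolation=cv2.INTER_CUBIC),cv2.resize(b,(389,324))])
cv2.imwrite('pics/t5.png',cv2.convertScaleAbs(im,alpha=1.3))
E
```

```text
9.325 [-155.8   -3.1  170.4] [ 0.35311842 -0.17452492 -0.60234559]
[-1, -0.001, 0.001, 0.042, 0.0, -0.0, 0.0]
[-1, -0.002, 0.001, 0.042, 0.0, -0.0, 0.0]
[-1, -0.001, 0.001, 0.042, 0.0, -0.0, 0.01]
```

View pics/t5.png

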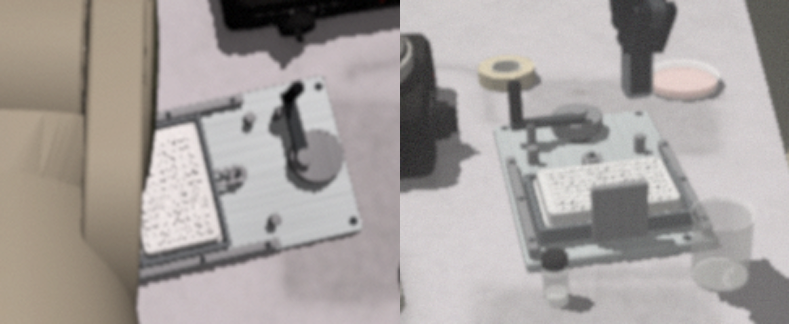

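The lever lies along the stage's +y at the stop pin (top crop, post at (292,92)). The cam bulges away from the carriage, and the vial and beaker haven't moved. The gripper is high behind the tab. Now I'll descend and push.

Request:
{"api": "carry_out", "payload": {"steps": [[-1,0,0.001,0.042,0,0,0],[-1,-0.001,0.001,0.042,0,0,0],[-1,0,0.001,0.042,0,0,0],[-1,0,0,0,0,0,0]]}}

```text
clock: 9.93
tcp_pos: [0.4766, 0.0636, 0.0413]
orientation: [-0.003, 0.621, 0.784, -0.002]
wrist_force: [-0.2, -0.4, -0.3]
finger_gap: -0.0001
```

Request:
{"api": "carry_out", "payload": {"steps": [[-1,-0.008,0,0,0,0,0],[-1,-0.008,0,0,0,0,0],[-1,-0.005,0,0,0,0,0],[-1,-0.005,0,0,0,0,0],[-1,-0.005,0,0,0,0,0]]}}

```text
clock: 10.55
tcp_pos: [0.4864, 0.0346, 0.0444]
orientation: [0.0, 0.62, 0.785, 0.001]
wrist_force: [0.0, 3.5, 1.2]
finger_gap: -0.0002
```

```bash
python3 - <<'E'
from plan import *
s,p,R=pose();print(s['clock'],S(p),s['wrist_force'])
E
```

```text
10.55 [-120.6    1.2   44.4] [0.03480415 3.46651514 1.20861981]
```

Request:
{"api": "carry_out", "payload": {"steps": [[-1,-0.005,0,0,0,0,0],[-1,-0.005,0,0,0,0,0],[-1,-0.005,0,0,0,0,0],[-1,-0.005,0,0,0,0,0],[-1,-0.005,0,0,0,0,0]]}}

```text
clock: 11.18
tcp_pos: [0.4917, 0.0097, 0.0439]
orientation: [-0.0, 0.62, 0.785, 0.0]
wrist_force: [1.3, 3.1, 1.8]
finger_gap: -0.0001
```

Request:
{"api": "carry_out", "payload": {"steps": [[-1,-0.004,0,0,0,0,0],[-1,-0.002,0,0,0,0,0],[-1,-0.002,0,0,0,0,0]]}}

```text
clock: 11.55
tcp_pos: [0.4935, 0.0021, 0.0438]
orientation: [-0.0, 0.62, 0.785, 0.0]
wrist_force: [0.1, 2.4, 2.3]
finger_gap: 0.0001
```

Request:
{"api": "carry_out", "payload": {"steps": [[-1,-0.002,0,0,0,0,0],[-1,-0.002,0,0,0,0,0]]}}

```text
clock: 11.8
tcp_pos: [0.4944, -0.0017, 0.0438]
orientation: [-0.0, 0.62, 0.785, -0.0]
wrist_force: [0.9, 3.0, 1.1]
finger_gap: 0.0001
```

```bash
python3 - <<'E'
from plan import *
s,p,R=pose();print(s['clock'],S(p),s['wrist_force'])
E
```

```text
11.8 [-83.5   0.6  43.8] [0.90099192 2.97304517 1.07368693]
```

Request:
{"api": "carry_out", "payload": {"steps": [[-1,-0.002,0,0,0,0,0],[-1,-0.001,0,0,0,0,0]]}}

```text
clock: 12.05
tcp_pos: [0.4947, -0.0032, 0.0439]
orientation: [-0.001, 0.62, 0.785, 0.001]
wrist_force: [-0.3, 9.7, 3.6]
finger_gap: -0.0001
```

Request:
{"api": "carry_out", "payload": {"steps": [[-1,-0.001,0,0,0,0,0],[-1,-0.001,0,0,0,0,0]]}}

```text
clock: 12.3
tcp_pos: [0.4947, -0.0033, 0.0439]
orientation: [-0.003, 0.619, 0.785, 0.002]
wrist_force: [-0.8, 16.0, 6.8]
finger_gap: 0.0
```

Request:
{"api": "carry_out", "payload": {"steps": [[-1,-0.001,0,0,0,0,0],[-1,-0.001,0,0,0,0,0]]}}

```text
clock: 12.55
tcp_pos: [0.4947, -0.0034, 0.0439]
orientation: [-0.004, 0.619, 0.786, 0.004]
wrist_force: [-1.8, 22.3, 7.5]
finger_gap: 0.0
```

The carriage is against a hard stop: the force rose to 22 N with no motion, and the travel agrees with 45 mm. Now I'll retreat and check.

Request:
{"api": "carry_out", "payload": {"steps": [[-1,0.01,0,0,0,0,0],[-1,0.025,0,0,0,0,0],[-1,0.01,0,0,0,0,0],[-1,0,0,-0.04,0,0,0],[-1,0,0,-0.04,0,0,0],[-1,0,0,-0.05,0,0,0],[-1,0.05,-0.01,-0.02,0,0,0],[-1,0.055,-0.02,0,0,0,0],[-1,0.055,-0.02,0,0,0,0],[-1,0.055,-0.02,0,0,0,0],[-1,0.055,-0.02,0,0,0,0],[-1,0,0,0,0,0,0]]}}

```text
clock: 14.05
tcp_pos: [0.3336, 0.2794, 0.1939]
orientation: [0.0, 0.617, 0.787, -0.0]
wrist_force: [0.3, 0.7, -1.2]
finger_gap: 0.0001
```

```bash
python3 - <<'E'
from plan import *
import cv2
s,p,R=pose();print(s['clock'],S(p),s['wrist_force'])
a=env.read_camera('top')['color'][150:310,260:470,::-1];b=env.read_camera('side')['color'][140:310,230:430,::-1]
im=np.hstack([cv2.resize(a,(420,320),interpolation=cv2.INTER_CUBIC),cv2.resize(b,(376,320))])
cv2.imwrite('pics/t6.png',cv2.convertScaleAbs(im,alpha=1.3))
E
```

```text
14.05 [-394.1  -91.2  193.9] [ 0.26360127  0.74918426 -1.15301838]
```

View pics/t6.png

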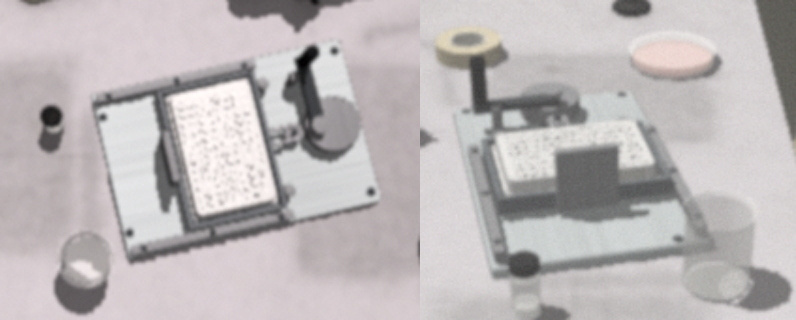

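The carriage front is against both datum posts ((260,85) and (288,190)), and the roller just clears the cam. The lever is at its stop, the plate is seated, and the vial and beaker haven't moved. Handing in.

```bash
python3 -c "
from workcell import env;print(env.hand_in())"
```

```text
the job is handed in; nothing more can be done
None
```

The well plate is docked and the job is handed in, with the robot's clock at about 14 s of the 54 s allowed. I turned the lever onto its stop pin first, then pushed the carriage home by its tab.

- **Lever:** I pushed it with shut fingers along the arc. At the stop the force rose from 5 to 17 N with no further motion. The final picture shows the lever along the stage's +y, with the cam's low point facing the carriage.
- **Carriage:** I pushed the tab until the force rose from 3 to 22 N with the carriage stationary. The end position matched the expected 45 mm travel to within about 1 mm. The final picture shows the carriage against both datum posts.
- **Plate and bystanders:** In the final picture the plate is seated in its nest, the vial and beaker stand where they were, and the gripper is clear of everything. I judged these by eye and did not re-measure their poses.

**Disagreements:**
- **Fingertip height:** the shut fingertips appeared about 3 mm above the reported TCP, not 19 mm ahead of it as stated. My first pass at the lever therefore went over the top of the post; the lever showed no movement and the force stayed near zero. I measured the tips in the side image and worked about 24 mm lower after that.
- **Camera agreement:** the top and side cameras differed by a few millimetres, up to about 8 mm on the post top.

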